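# Lower the heavy case lid and press it into its catch

### The job

The timer is packed away, so close the grey equipment case: bring the heavy lid down by its handle bar without letting it drop or slam, then press it down at its front edge until the hidden catch snaps and the lid stays down by itself. Press by feel and stop there: the catch sits higher or lower from case to case, and the lid must not be forced hard on to the stops just below it; leave the tape, the marker and the canister alone.

Things in the scene. Friction and masses are not known exactly. Their poses are not given: they have to be found in the camera images.
- case: Grey open equipment case, fixed, 150 deep (its x) x 220 wide (y) x 88 mm high. Origin: centre of its underside; x points from the front (robot side) to the hinge side, z up. The lid's hinge axis runs along y at case x = +80, z = +90 mm. A timer stands inside. Along the front wall inside, a black seal strip stands up on springs; behind it is a snap catch whose height differs from case to case.
- lid (a joint): Lid angle, rad: 0 level, 1.57 upright. Grey plate 162 (hinge to front) x 228 x 12 mm, underside level with the hinge axis, 0.85 kg +-25 %. The stiff hinge holds it above 1.42; below about 1.3 it falls. It comes to rest unlatched on the sprung seal at about 0.15. Latched it reads 0.01 to 0.13, differing from case to case: the depth can only be felt; unlatched it springs back above 0.14.
- lid_bar (a point): Centre of the lid's dark round handle bar, 12 mm thick, 120 long, parallel to the hinge, on two thin arms (98 mm clear between them); 205 mm from the hinge axis, 6 mm above the lid's underside plane, 37 mm clear of the lid's edge. It turns in a light pinch from above. Axes are the lid's: x from bar to hinge, y along the bar, z out of the lid's top.
- lid_press (a point): Where to press: middle of a slick bare-steel strip (20 x 80 x 2 mm) on the lid's top, 12 mm in from the front edge, 150 mm from the hinge axis, 14 mm above the underside. From rest on the seal 5 to 20 mm more, against 2 to 8 N here, snap the catch; some 2 mm on are hard stops, where the force climbs steeply: stop at about 11 N, over 13.5 N is too hard. Axes as lid_bar.
- tape: Bystander: ring of beige tape, 96 mm across, 25 mm high, lying flat; origin at the centre of its underside.
- marker: Bystander: white marker pen with black cap, 135 mm long (its y), 17 mm thick, lying; origin at the middle of its underside.
- canister: Bystander, fixed: black round canister, 162 mm across, 97 mm high; origin at the centre of its underside.

How it is judged (in metres and radians):
At the end, for the whole second after the job is handed in: The lid is latched: it stays by itself below 0.136 rad, at rest and let go (value of joint lid below 0.136 rad and velocity of joint lid between -0.05 and 0.05 rad/s); the robot touches nothing.
It fails at once if the lid drops or slams: it closes faster than 1.8 rad/s before it is down on the seal (above 0.15 rad) (velocity of joint lid below -1.8 rad/s and value of joint lid above 0.15 rad).
It fails at once if the lid is forced on to its stops with more than 13 N (contact force between lid and stops above 13 N).
It fails at once if a bystander is moved more than 20 mm (distance of any of tape, marker from where it was at the start of the episode above 0.02 m).
It fails at once if the canister is struck (contact force between the fingers and canister above 3 N).
It also fails if it takes over 48 s, if anything falls off the work surface, if the arm or the gripper's body presses on something with over 40 N, if the wrist force passes 120 N, or if a joint passes its speed limit or range.

### The arm

A 7-joint arm with a two-finger parallel gripper is mounted at the origin on a cart in front of the work surface, level with it; the furniture and walls round the work are solid. World frame = base frame: x ahead of the robot, y to its left, z up, the work surface at z = 0. Lengths are in mm, angles in rad, forces in N, time in s.
With the tool pointing down it reaches from about 425 to 925 mm from the base axis. Payload 6.8 kg.
Tool frame: the origin (TCP) lies between the finger pads; the fingertips stand 22 mm ahead of it and the grasp point (between the pads) lies 3 mm ahead of it; z points along the fingers, y is the line along which they close (so a half turn about z gives the same grasp; the last joint's range is limited). The gripper opens to 88 mm and grips with 3 to 60 N. Pads are 20 mm wide; open, the fingers measure 115 mm over their backs; the gripper's body (75 mm by 178 mm) begins 61 mm behind the grasp point.
Start: joints at [1.113, 0.477, 0.022, 1.555, -0.011, 1.109, -0.083], TCP at [231.339, -634.137, 244.664] pointing down, gripper open.
Joint ranges: [-2.96, 2.96], [-0.34, 2.1], [-1.41, 1.46], [0.24, 2.44], [-1.37, 4.51], [0.17, 1.92], [-2.96, 2.96]. Speed limits (rad/s): [2.39, 2.39, 3.14, 3.14, 3.14, 3.14, 3.14].

### API

Orientations are given as a unit quaternion [w, x, y, z].
In Python, from rig import ctrl, vision, job gives the robot as it stands. The module is installed in compiled form; this text tells all that it offers.
- The arm moves only by the tool drive_tool, never from a script. Its arguments are lists of equal length, an entry for each row: "xyz": the shift along the tool's x, y, z in units of 40 mm (1.0 is 40 mm), a list of three; "turn": the turn, a rotation vector about the tool's x, y, z in units of 8 degrees (1.0 is 8 degrees), a list of three. In form: {"xyz": [[tx, ty, tz], ...], "turn": [[rx, ry, rz], ...]}. A call has exactly 10 rows; each row shifts and turns the commanded pose from where the row before left it, along the tool's axes as they then stand; what a row does not reach is not made up. A row lasts 1/8 s, in which the tool goes at most 62.5 mm and 10.7 degrees, less where a joint would pass 70% of its speed; a pose out of reach is approached as far as the arm can. A call is refused whole if a number of a shift passes 1 or a number of a turn 1, either way. A call with a gripper value outside its range is refused whole. "fingers" is the closure, from 0 (fully open) to 1 (shut), set as the call begins (left out, the last holds). The fingers move at their own pace and stop on an object; the grip force is fixed at half the most. Time passes only in rows, so rows that do not move let the fingers close, or fill a call up. It gives the time, the measured TCP pose, the force, the opening and the grip force at its end, in the units of the state.
- ctrl.state(): the state, without advancing time (a new reading comes with each control period).
- vision.capture(name): name is "side" or "top"; returns (picture, depth): 480x640x3 uint8, red, green, blue; 480x640 float32, mm along the optical axis (not along the pixel's ray), 0 where there is no reading.
- vision.calibration(name): a dict with "K" (3x3 intrinsics, pixels), "rvec" (rotation vector, rad) and "tvec" (3), from world to camera coordinates, as OpenCV has them. Camera axes: x right, y down, z forward; pixel columns grow to the right and rows downward; lengths in mm; the calibration is good to about 2 mm. A picture is of the moment at which its call begins. calibration takes no time and is no camera call.
- job.hand_in(): hands the job in; it is judged then, once.
The state is a dict: "clock": time; "qpos": joint angles; "joint_vel": joint speeds; "joint_torque": joint torques, N m; "tcp_pos": TCP position; "ee_rot": TCP orientation; "contact_force": force on the tool from outside, world axes, zero at the start; "moment": the same for the moment, N m; "finger_gap": opening from 0.0 (shut) to 1.0 (fully open); "grip_force": force on a finger pad.
Only numpy, scipy, OpenCV 4.12 (cv2) and the standard library are available. Lean on these libraries where they do the work, as an engineer would, in place of code of your own. Each camera call takes 0.05 s, during which the arm holds its last target. There are 200 camera calls.

## Working session

There is one attempt and no reset: what is moved stays moved. The work goes in short steps, Python scripts to look and compute and a tool call to move; the robot and the scene stay as the last step left them, time stands still between calls to the robot, and variables do not carry over. Pictures are saved under pics/ and viewed, at most 10 in all, crops included, and the job is handed in when it is done.

Besides the shell and the picture viewer there is one more tool, called after "Request:" as name(argument=value, ...), one argument or row to a line, values as JSON. drive_tool: Moves the arm, as the interface text tells. Its arguments: {"type":"object","properties":{"xyz":{"type":"array"},"turn":{"type":"array"},"fingers":{"type":"number"}},"required":["xyz","turn"]}

```bash
mkdir -p pics; cat > h.py <<'E'
import numpy as np, cv2
from rig import ctrl, vision, job
def cam(n):
    c=vision.calibration(n); return np.array(c["K"]),cv2.Rodrigues(np.array(c["rvec"],float))[0],np.array(c["tvec"],float).ravel()
def cloud(n,d):
    K,R,t=cam(n); v,u=np.mgrid[:480,:640]
    p=np.stack([(u-K[0,2])/K[0,0]*d,(v-K[1,2])/K[1,1]*d,d],-1)
    return (p-t)@R
E
python3 - <<'E'
from h import *
for n in("side","top"):
    p,d=vision.capture(n); np.savez(f"{n}0.npz",p=p,d=d); cv2.imwrite(f"pics/{n}0.png",p[:,:,::-1])
    K,R,t=cam(n);print(n,-R.T@t,R[2],K[0,0])
print(ctrl.state())
E
```

```text
side [754.28461594 660.79132767 748.33219303] [-0.25826292 -0.63965244 -0.7239786 ] 446.8169425045111
top [346.45987054  62.47255953 980.77910216] [ 0.19106089  0.01523149 -0.98146   ] 485.8119305737318
{'clock': 0.1, 'qpos': array([ 1.11290791,  0.47768273,  0.02235727,  1.55628823, -0.01151636,
        1.10930318, -0.08312007]), 'joint_vel': array([-0.0006547 , -0.00315474, -0.00037583, -0.00167792, -0.00078487,
        0.00020913, -0.00102488]), 'joint_torque': array([ 5.23448893e-03, -5.84084702e+01,  1.54076625e+00, -2.73310339e+01,
       -5.41715976e-02,  1.30958113e-02,  6.97620862e-05]), 'tcp_pos': array([ 231.14761485, -633.67910038,  243.82964282]), 'ee_rot': array([-7.54176588e-04,  9.84746366e-01,  1.73994228e-01, -1.85504934e-04]), 'contact_force': array([-0.40280158,  0.23399538,  0.46494331]), 'moment': array([-0.00482335,  0.01308961,  0.05213233]), 'grip_force': 0.0, 'finger_gap': 0.9954327035838803}
```

View pics/side0.png

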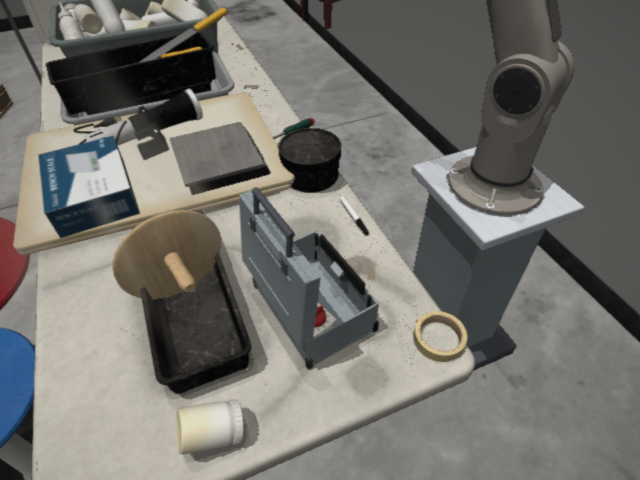

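View pics/top0.png

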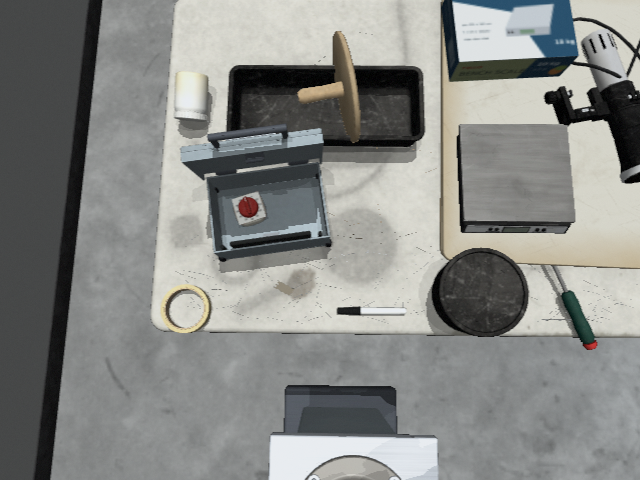

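The side view shows the case with its lid upright, the bar at about (270,220). In the top view the bar is at about (250,138), the front wall at (272,248), the tape at (186,308), the marker at (370,311) and the canister at (480,291).

```bash
python3 - <<'E'
from h import *
D={n:np.load(n+"0.npz") for n in("side","top")}
C={n:cloud(n,D[n]["d"]) for n in D}
P=C["top"];d=D["top"]["d"]
def rep(nm,m,P=P):
    q=P[m]; c=np.median(q,0); 
    w,V=np.linalg.eigh(np.cov((q[:,:2]).T)); a=V[:,1]; a=a*np.sign(a[1]); s=(q[:,:2]-q[:,:2].mean(0))@a
    print(nm,len(q),"med",c.round(1),"lo",np.percentile(q,2,0).round(1),"hi",np.percentile(q,98,0).round(1),"axis yaw",np.degrees(np.arctan2(-a[0],a[1])).round(2),"len",np.ptp(s).round(1),"mid",(q[:,:2].mean(0)+a*(s.max()+s.min())/2).round(1))
v,u=np.mgrid[:480,:640]
box=lambda a,b,c,e:(u>a)&(u<b)&(v>c)&(v<e)&(d>0)
hb=box(170,345,110,280)
rep("bar z>270",hb&(P[...,2]>272))
rep("lid 200-250",hb&(P[...,2]>190)&(P[...,2]<250))
rep("rim",hb&(P[...,2]>80)&(P[...,2]<96))
rimf=box(200,340,225,262)&(P[...,2]>80)&(P[...,2]<94); rep("front rim",rimf)
rep("canister",box(425,535,245,340)&(P[...,2]>85))
rep("tape",box(155,220,280,335)&(P[...,2]>15))
rep("marker",box(330,410,300,320)&(P[...,2]>7))
Q=C["side"];ds=D["side"]["d"]
hs=(u>235)&(u<330)&(v>180)&(v<365)&(ds>0)
rep("side bar",hs&(Q[...,2]>272),Q)
rep("side lidface",hs&(Q[...,2]>130)&(Q[...,2]<230),Q)
for z in range(80,310,10):
    m=hs&(abs(Q[...,2]-z)<5)&(u<325); 
    m2=hb&(abs(P[...,2]-z)<5)
    print(z,m.sum(),Q[m].min(0).round(0) if m.any() else'',Q[m].max(0).round(0)if m.any() else'',m2.sum(),(P[m2].min(0).round(0),P[m2].max(0).round(0)) if m2.any() else '')
E
```

```text
bar z>270 672 med [636.8 176.7 299.1] lo [625.9 119.6 278.6] hi [648.5 233.3 302.4] axis yaw 8.66 len 119.8 mid [636.9 176.7]
lid 200-250 961 med [630.8 174.5 248.4] lo [610.2  64.8 191. ] hi [658.7 285.6 250. ] axis yaw 8.74 len 227.6 mid [631.9 175.8]
rim 1403 med [574.9 169.2  87.8] lo [491.3  52.3  80.7] hi [665.6 282.1  95.4] axis yaw 7.6 len 222.2 mid [578.5 167.9]
front rim 582 med [509.  164.8  87.4] lo [489.6  51.3  80.7] hi [536.1 269.1  93.2] axis yaw 5.26 len 220.8 mid [510.5 158.1]
canister 6323 med [ 420.3 -231.3   92.3] lo [ 349.  -302.5   88.6] hi [ 493.4 -157.2   98.6] axis yaw 18.82 len 161.3 mid [ 420.4 -230.5]
tape 798 med [386.9 330.7  24.4] lo [343.1 284.   15.8] hi [432.2 375.1  28.4] axis yaw -5.35 len 95.1 mid [387.1 330.1]
marker 521 med [387.9 -36.3  14.2] lo [380.7 -99.6   8.5] hi [395.1  28.1  19.2] axis yaw 0.53 len 134.2 mid [387.8 -36.8]
side bar 595 med [637.9 189.1 297.9] lo [626.7 122.3 274. ] hi [651.7 237.  300.7] axis yaw 8.91 len 121.2 mid [639.8 178.2]
side lidface 3195 med [651.9 219.5 181.2] lo [616.9  77.8 132.3] hi [675.1 292.4 227.7] axis 
[... 1649 characters left out ...]

240 404 [608.  71. 235.] [668. 292. 245.] 11 (array([608.,  63., 236.]), array([645., 287., 243.]))
250 1627 [607.  62. 245.] [666. 292. 254.] 2262 (array([606.,  63., 245.]), array([666., 289., 255.]))
260 63 [631. 124. 255.] [655. 239. 265.] 32 (array([627., 118., 255.]), array([651., 280., 264.]))
270 63 [628. 125. 265.] [655. 238. 275.] 25 (array([628., 119., 265.]), array([648., 233., 275.]))
280 59 [627. 124. 275.] [653. 238. 285.] 24 (array([627., 118., 275.]), array([646., 234., 284.]))
290 86 [625. 119. 285.] [652. 237. 295.] 40 (array([624., 120., 285.]), array([645., 231., 295.]))
300 431 [624. 119. 295.] [652. 238. 302.] 602 (array([623., 117., 295.]), array([651., 236., 303.]))
```

Request:
drive_tool(
  xyz=[
    [0, 0, -0.4],
    [0, 0, -0.4],
    [0, 0, -0.4],
    [0, 0, -0.4],
    [0, 0, -0.4],
    [0, 0, -0.4],
    [0, 0, -0.4],
    [0, 0, -0.4],
    [0, 0, -0.4],
    [0, 0, -0.4],
  ],
  turn=[
    [0, 0, -0.984],
    [0, 0, -0.984],
    [0, 0, -0.984],
    [0, 0, -0.984],
    [0, 0, -0.984],
    [0, 0, -0.984],
    [0, 0, -0.984],
    [0, 0, -0.984],
    [0, 0, -0.984],
    [0, 0, -0.984],
  ],
)

```text
clock: 1.35
tcp_pos: [231.2, -633.9, 404.6]
ee_rot: [-0.0, 0.649, 0.761, 0.0]
contact_force: [-0.2, -0.2, -0.1]
finger_gap: 1.002
grip_force: 0.0
```

Request:
drive_tool(
  xyz=[
    [0.92, 0.655, 0],
    [0.92, 0.655, 0],
    [0.92, 0.655, 0],
    [0.92, 0.655, 0],
    [0.92, 0.655, 0],
    [0.92, 0.655, 0],
    [0.92, 0.655, 0],
    [0.92, 0.655, 0],
    [0.92, 0.655, 0],
    [0.92, 0.655, 0],
  ],
  turn=[
    [0, 0, 0],
    [0, 0, 0],
    [0, 0, 0],
    [0, 0, 0],
    [0, 0, 0],
    [0, 0, 0],
    [0, 0, 0],
    [0, 0, 0],
    [0, 0, 0],
    [0, 0, 0],
  ],
)

```text
clock: 2.6
tcp_pos: [434.5, -229.1, 404.4]
ee_rot: [-0.0, 0.651, 0.759, -0.0]
contact_force: [0.7, -0.4, 0.2]
finger_gap: 0.999
grip_force: 0.0
```

Request:
drive_tool(
  xyz=[
    [0.92, 0.655, 0],
    [0.92, 0.655, 0],
    [0.92, 0.655, 0],
    [0.92, 0.655, 0],
    [0.92, 0.655, 0],
    [0.92, 0.655, 0],
    [0.92, 0.655, 0],
    [0.92, 0.655, 0],
    [0.8, 0.6, 0],
    [0.6, 0.4, 0],
  ],
  turn=[
    [0, 0, 0],
    [0, 0, 0],
    [0, 0, 0],
    [0, 0, 0],
    [0, 0, 0],
    [0, 0, 0],
    [0, 0, 0],
    [0, 0, 0],
    [0, 0, 0],
    [0, 0, 0],
  ],
)

```text
clock: 3.85
tcp_pos: [627.8, 155.5, 403.8]
ee_rot: [-0.001, 0.651, 0.759, -0.0]
contact_force: [-0.7, -0.9, 0.4]
finger_gap: 0.999
grip_force: 0.0
```

```bash
python3 - <<'E'
from h import *
from scipy.spatial.transform import Rotation as Ro
s=ctrl.state(); w=s["ee_rot"]; R=Ro.from_quat([*w[1:],w[0]]).as_matrix()
print(s["clock"],s["tcp_pos"],s["qpos"].round(2)); print(R.round(4),np.degrees(np.arctan2(R[1,1],R[0,1])))
print("units",(R.T@(np.array([637.4,177,297])-s["tcp_pos"]))/40)
p,d=vision.capture("side"); cv2.imwrite("pics/side1.png",p[100:400,150:550,::-1])
E
```

```text
3.85 [627.8359203  155.48801204 403.81266735] [ 0.17  0.43 -0.75  1.37  0.29  1.46 -0.41]
[[-1.534e-01  9.882e-01 -1.300e-03]
 [ 9.882e-01  1.534e-01  2.000e-04]
 [ 4.000e-04 -1.300e-03 -1.000e+00]] 8.824295423688627
units [0.49360483 0.3222159  2.67011623]
```

View pics/side1.png

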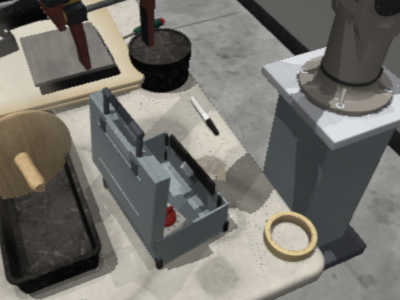

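The crop shows the two fingers at about (80,50) and (150,30), apparently well away from the bar at (125,115). I'll project the TCP into the view to check.

```bash
python3 - <<'E'
from h import *
s=ctrl.state();t=s["tcp_pos"]
for n in("side","top"):
    K,R,tv=cam(n)
    for q in (t-[0,0,22],t+[43,7,-22],t-[43,7,22],[637,177,295]):
        c=K@(R@np.array(q)+tv); print(n,(c[:2]/c[2]).round(0))
p,d=vision.capture("side"); cv2.imwrite("pics/side2.png",p[:,:,::-1]);p2,d=vision.capture("top"); cv2.imwrite("pics/b.png",cv2.resize(np.hstack([p,p2])[:,:,::-1],(800,300)))
print(ctrl.state()["tcp_pos"])
E
```

```text
side [268. 155.]
side [239. 165.]
side [295. 145.]
side [272. 210.]
top [251. 114.]
top [247.  84.]
top [255. 145.]
top [247. 133.]
[627.24305556 155.36593047 403.7484699 ]
```

View pics/b.png

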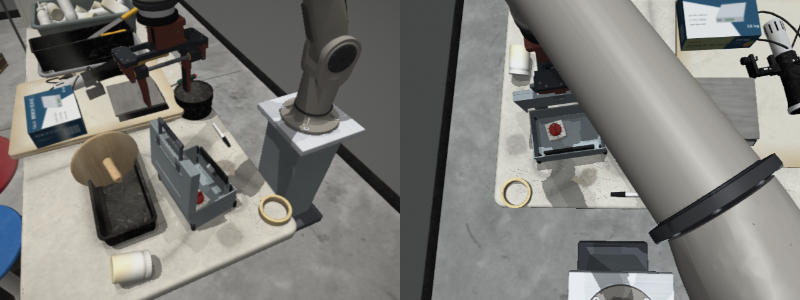

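The fingers match the projection and stand above the bar, so I move down to straddle it.

Request:
drive_tool(
  xyz=[
    [0.5, 0.33, 0],
    [0, 0, 0.4],
    [0, 0, 0.4],
    [0, 0, 0.4],
    [0, 0, 0.4],
    [0, 0, 0.4],
    [0, 0, 0.4],
    [0, 0, 0.27],
    [0, 0, 0],
    [0, 0, 0],
  ],
  turn=[
    [0, 0, 0],
    [0, 0, 0],
    [0, 0, 0],
    [0, 0, 0],
    [0, 0, 0],
    [0, 0, 0],
    [0, 0, 0],
    [0, 0, 0],
    [0, 0, 0],
    [0, 0, 0],
  ],
)

```text
clock: 5.25
tcp_pos: [637.8, 175.9, 298.4]
ee_rot: [0.0, 0.651, 0.759, 0.0]
contact_force: [0.5, 0.9, 0.8]
finger_gap: 1.003
grip_force: 0.0
```

Request:
drive_tool(
  xyz=[
    [0, 0, 0],
    [0, 0, 0],
    [0, 0, 0],
    [0, 0, 0],
    [0, 0, 0],
    [0, 0, 0],
    [0, 0, 0],
    [0, 0, 0],
    [0, 0, 0],
    [0, 0, 0],
  ],
  turn=[
    [0, 0, 0],
    [0, 0, 0],
    [0, 0, 0],
    [0, 0, 0],
    [0, 0, 0],
    [0, 0, 0],
    [0, 0, 0],
    [0, 0, 0],
    [0, 0, 0],
    [0, 0, 0],
  ],
  fingers=0.84,
)

```text
clock: 6.5
tcp_pos: [637.5, 175.6, 297.9]
ee_rot: [0.0, 0.651, 0.759, 0.0]
contact_force: [0.3, -0.4, -0.1]
finger_gap: 0.16
grip_force: 0.0
```

Request:
drive_tool(
  xyz=[
    [0, 0, 0],
    [0, 0, 0],
    [0, 0, 0],
    [0, 0, 0],
    [0, 0, 0],
    [0, 0, 0],
    [0, 0, 0],
    [0, 0, 0],
    [0, 0, 0],
    [0, 0, 0],
  ],
  turn=[
    [0, 0, 0],
    [0, 0, 0],
    [0, 0, 0],
    [0, 0, 0],
    [0, 0, 0],
    [0, 0, 0],
    [0, 0, 0],
    [0, 0, 0],
    [0, 0, 0],
    [0, 0, 0],
  ],
  fingers=1,
)

```text
clock: 7.75
tcp_pos: [637.5, 175.6, 297.9]
ee_rot: [0.0, 0.651, 0.759, 0.0]
contact_force: [0.3, 0.1, 0.6]
finger_gap: 0.128
grip_force: 30.0
```

```bash
python3 - <<'E'
from h import *
s=ctrl.state(); print(s["tcp_pos"],s["contact_force"],s["grip_force"],s["finger_gap"])
f=np.linspace(1.486,0.206,31); b=205.09*np.stack([-np.cos(f),-np.sin(f)],1)
print((np.diff(b,axis=0)/40).round(3).tolist()); print(b[10]-b[0],b[20]-b[0],b[30]-b[0])
E
```

```text
[637.54916038 175.57604252 297.8956138 ] [0.32121594 0.14348991 0.61628873] 30.000067055225372 0.12767126093799283
[[-0.218, 0.023], [-0.216, 0.032], [-0.215, 0.042], [-0.213, 0.051], [-0.21, 0.06], [-0.208, 0.069], [-0.205, 0.077], [-0.201, 0.086], [-0.197, 0.095], [-0.193, 0.103], [-0.188, 0.111], [-0.184, 0.119], [-0.178, 0.127], [-0.173, 0.134], [-0.167, 0.141], [-0.161, 0.148], [-0.154, 0.155], [-0.147, 0.162], [-0.14, 0.168], [-0.133, 0.174], [-0.126, 0.179], [-0.118, 0.184], [-0.11, 0.189], [-0.102, 0.194], [-0.093, 0.198], [-0.085, 0.202], [-0.076, 0.205], [-0.067, 0.208], [-0.058, 0.211], [-0.049, 0.213]]
[-83.01198236  25.50859612] [-148.02552077   83.08391649] [-183.38372246  162.40273686]
```

Request:
drive_tool(
  xyz=[
    [0, -0.218, 0.023],
    [0, -0.216, 0.032],
    [0, -0.215, 0.042],
    [0, -0.213, 0.051],
    [0, -0.21, 0.06],
    [0, -0.208, 0.069],
    [0, -0.205, 0.077],
    [0, -0.201, 0.086],
    [0, -0.197, 0.095],
    [0, -0.193, 0.103],
  ],
  turn=[
    [0, 0, 0],
    [0, 0, 0],
    [0, 0, 0],
    [0, 0, 0],
    [0, 0, 0],
    [0, 0, 0],
    [0, 0, 0],
    [0, 0, 0],
    [0, 0, 0],
    [0, 0, 0],
  ],
)

```text
clock: 9.0
tcp_pos: [554.8, 163.1, 272.0]
ee_rot: [-0.0, 0.651, 0.759, 0.0]
contact_force: [-0.2, 1.7, -1.7]
finger_gap: 0.13
grip_force: 30.0
```

Request:
drive_tool(
  xyz=[
    [0, -0.188, 0.111],
    [0, -0.184, 0.119],
    [0, -0.178, 0.127],
    [0, -0.173, 0.134],
    [0, -0.167, 0.141],
    [0, -0.161, 0.148],
    [0, -0.154, 0.155],
    [0, -0.147, 0.162],
    [0, -0.14, 0.168],
    [0, -0.133, 0.174],
  ],
  turn=[
    [0, 0, 0],
    [0, 0, 0],
    [0, 0, 0],
    [0, 0, 0],
    [0, 0, 0],
    [0, 0, 0],
    [0, 0, 0],
    [0, 0, 0],
    [0, 0, 0],
    [0, 0, 0],
  ],
)

```text
clock: 10.25
tcp_pos: [490.9, 153.1, 214.3]
ee_rot: [-0.0, 0.651, 0.759, 0.0]
contact_force: [-0.1, 4.9, -1.4]
finger_gap: 0.123
grip_force: 30.0
```

Request:
drive_tool(
  xyz=[
    [0, -0.126, 0.179],
    [0, -0.118, 0.184],
    [0, -0.11, 0.189],
    [0, -0.102, 0.194],
    [0, -0.093, 0.198],
    [0, -0.085, 0.202],
    [0, -0.076, 0.205],
    [0, -0.067, 0.208],
    [0, -0.058, 0.211],
    [0, 0, 0],
  ],
  turn=[
    [0, 0, 0],
    [0, 0, 0],
    [0, 0, 0],
    [0, 0, 0],
    [0, 0, 0],
    [0, 0, 0],
    [0, 0, 0],
    [0, 0, 0],
    [0, 0, 0],
    [0, 0, 0],
  ],
)

```text
clock: 11.5
tcp_pos: [458.2, 148.0, 143.2]
ee_rot: [-0.0, 0.651, 0.759, 0.0]
contact_force: [0.3, 5.0, -3.7]
finger_gap: 0.126
grip_force: 30.0
```

Request:
drive_tool(
  xyz=[
    [0, -0.015, 0.06],
    [0, -0.015, 0.06],
    [0, -0.015, 0.06],
    [0, -0.01, 0.06],
    [0, -0.01, 0.06],
    [0, -0.01, 0.05],
    [0, 0, 0],
    [0, 0, 0],
    [0, 0, 0],
    [0, 0, 0],
  ],
  turn=[
    [0, 0, 0],
    [0, 0, 0],
    [0, 0, 0],
    [0, 0, 0],
    [0, 0, 0],
    [0, 0, 0],
    [0, 0, 0],
    [0, 0, 0],
    [0, 0, 0],
    [0, 0, 0],
  ],
)

```text
clock: 12.75
tcp_pos: [455.7, 147.6, 130.2]
ee_rot: [0.0, 0.651, 0.759, 0.0]
contact_force: [0.3, 4.7, 2.4]
finger_gap: 0.127
grip_force: 30.0
```

Request:
drive_tool(
  xyz=[
    [0, 0, 0],
    [0, 0, 0],
    [0, 0, 0],
    [0, 0, 0],
    [0, 0, 0],
    [0, 0, -0.2],
    [0, 0, -0.4],
    [0, 0, -0.5],
    [0, 0, -0.5],
    [0, 0, -0.2],
  ],
  turn=[
    [0, 0, 0],
    [0, 0, 0],
    [0, 0, 0],
    [0, 0, 0],
    [0, 0, 0],
    [0, 0, 0],
    [0, 0, 0],
    [0, 0, 0],
    [0, 0, 0],
    [0, 0, 0],
  ],
  fingers=0.66,
)

```text
clock: 14.0
tcp_pos: [456.0, 147.9, 203.9]
ee_rot: [0.001, 0.651, 0.759, 0.001]
contact_force: [-0.1, -0.0, -0.1]
finger_gap: 0.34
grip_force: 0.0
```

```bash
python3 - <<'E'
from h import *
s=ctrl.state(); print(s["tcp_pos"],s["contact_force"])
p,d=vision.capture("side"); cv2.imwrite("pics/side3.png",p[150:400,200:500,::-1])
Q=cloud("side",d); np.save("q3.npy",Q)
# lid plane in case frame relative to hinge
c,sn=np.cos(np.radians(8.75)),np.sin(np.radians(8.75))
h=np.array([654.6,179.7,90]); r=Q-h
X=r[...,0]*c+r[...,1]*sn; Y=-r[...,0]*sn+r[...,1]*c; Z=r[...,2]
m=(d>0)&(X<-10)&(X>-155)&(abs(Y)<105)&(Z>5)&(Z<60)
for k in range(3):
    A=np.polyfit(X[m],Z[m],1); m&=abs(Z-np.polyval(A,X))<4
print(m.sum(),A,"theta",np.arctan(-A[0]))
i=(d>0)&(X<-100)&(X>-240)&(Z>15)&(Z<60)&(abs(Y)<130)
print(X[i].min(),Y[i].min(),Y[i].max())
E
```

```text
[455.9851679  147.92010297 203.94429444] [-0.10283022 -0.0223769  -0.06261096]
7405 [-0.15746565 11.97400453] theta 0.15618320146043702
-205.186022176302 -113.36778153694266 115.35630283942089
```

View pics/side3.png

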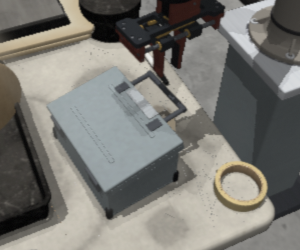

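The lid is resting on the seal at about 0.156 rad, let go. In the crop the steel strip is near (145,105). Next I close the fingers, tilt to match the lid normal, and go above the strip.

Request:
drive_tool(
  xyz=[
    [0.03, 0.3, 0],
    [0, 0.4, 0],
    [0, 0.4, 0],
    [0, 0.41, 0],
    [0, 0, 0.3],
    [0, 0, 0.3],
    [0, 0, 0.3],
    [0, 0, 0.17],
    [0, 0, 0],
    [0, 0, 0],
  ],
  turn=[
    [0, 0, 0],
    [0, 0, 0],
    [0, 0, 0],
    [0, 0, 0],
    [0, 0, 0],
    [0, 0, 0],
    [0, 0, 0],
    [0, 0, 0],
    [0.6, 0, 0],
    [0.5, 0, 0],
  ],
  fingers=1,
)

```text
clock: 15.3
tcp_pos: [514.7, 157.8, 159.2]
ee_rot: [-0.051, 0.649, 0.757, -0.059]
contact_force: [-0.8, -0.1, 0.2]
finger_gap: 0.005
grip_force: 0.0
```

```bash
python3 - <<'E'
from h import *
from scipy.spatial.transform import Rotation as Ro
s=ctrl.state(); w=s["ee_rot"]; R=Ro.from_quat([*w[1:],w[0]]).as_matrix()
h=np.array([654.6,179.7,90]);a=np.radians(8.75);C=np.array([[np.cos(a),np.sin(a),0],[-np.sin(a),np.cos(a),0],[0,0,1]])
print("tip case-hinge",C@(s["tcp_pos"]+22*R[:,2]-h),"want -146,0,37; toolz",C@R[:,2],s["contact_force"],s["finger_gap"],s["clock"])
E
```

```text
tip case-hinge [-145.03749332   -0.37858215   47.43339805] want -146,0,37; toolz [-1.54977173e-01 -2.54869564e-04 -9.87918018e-01] [-0.80262841 -0.05036013  0.23770126] 0.004968014380273789 15.3
```

Request:
drive_tool(
  xyz=[
    [0, 0, 0.025],
    [0, 0, 0.025],
    [0, 0, 0.025],
    [0, 0, 0.025],
    [0, 0, 0.025],
    [0, 0, 0.025],
    [0, 0, 0.025],
    [0, 0, 0.025],
    [0, 0, 0],
    [0, 0, 0],
  ],
  turn=[
    [0, 0, 0],
    [0, 0, 0],
    [0, 0, 0],
    [0, 0, 0],
    [0, 0, 0],
    [0, 0, 0],
    [0, 0, 0],
    [0, 0, 0],
    [0, 0, 0],
    [0, 0, 0],
  ],
)

```text
clock: 16.55
tcp_pos: [513.6, 157.7, 151.3]
ee_rot: [-0.05, 0.649, 0.757, -0.058]
contact_force: [0.2, 0.1, 0.1]
finger_gap: 0.009
grip_force: 0.0
```

Request:
drive_tool(
  xyz=[
    [0, 0, 0.01],
    [0, 0, 0.01],
    [0, 0, 0.01],
    [0, 0, 0.01],
    [0, 0, 0.01],
    [0, 0, 0],
    [0, 0, 0],
    [0, 0, 0],
    [0, 0, 0],
    [0, 0, 0],
  ],
  turn=[
    [0, 0, 0],
    [0, 0, 0],
    [0, 0, 0],
    [0, 0, 0],
    [0, 0, 0],
    [0, 0, 0],
    [0, 0, 0],
    [0, 0, 0],
    [0, 0, 0],
    [0, 0, 0],
  ],
)

```text
clock: 17.8
tcp_pos: [513.3, 157.6, 149.3]
ee_rot: [-0.05, 0.649, 0.757, -0.058]
contact_force: [-0.2, 0.7, 0.1]
finger_gap: 0.006
grip_force: 0.0
```

Request:
drive_tool(
  xyz=[
    [0, 0, 0.01],
    [0, 0, 0.01],
    [0, 0, 0.01],
    [0, 0, 0.01],
    [0, 0, 0.01],
    [0, 0, 0.01],
    [0, 0, 0],
    [0, 0, 0],
    [0, 0, 0],
    [0, 0, 0],
  ],
  turn=[
    [-0.015, 0, 0],
    [-0.015, 0, 0],
    [-0.015, 0, 0],
    [-0.015, 0, 0],
    [-0.015, 0, 0],
    [-0.015, 0, 0],
    [0, 0, 0],
    [0, 0, 0],
    [0, 0, 0],
    [0, 0, 0],
  ],
)

```text
clock: 19.05
tcp_pos: [512.9, 157.7, 147.0]
ee_rot: [-0.046, 0.649, 0.757, -0.053]
contact_force: [-1.0, -0.7, 4.1]
finger_gap: 0.009
grip_force: 2.5
```

Request:
drive_tool(
  xyz=[
    [0, 0, 0.01],
    [0, 0, 0.01],
    [0, 0, 0.01],
    [0, 0, 0.01],
    [0, 0, 0],
    [0, 0, 0],
    [0, 0, 0],
    [0, 0, 0],
    [0, 0, 0],
    [0, 0, 0],
  ],
  turn=[
    [-0.02, 0, 0],
    [-0.02, 0, 0],
    [-0.02, 0, 0],
    [-0.02, 0, 0],
    [0, 0, 0],
    [0, 0, 0],
    [0, 0, 0],
    [0, 0, 0],
    [0, 0, 0],
    [0, 0, 0],
  ],
)

```text
clock: 20.3
tcp_pos: [512.7, 157.7, 145.4]
ee_rot: [-0.042, 0.65, 0.757, -0.049]
contact_force: [-1.0, -0.6, 5.9]
finger_gap: 0.007
grip_force: 2.5
```

Request:
drive_tool(
  xyz=[
    [0, 0, 0.01],
    [0, 0, 0.01],
    [0, 0, 0.01],
    [0, 0, 0],
    [0, 0, 0],
    [0, 0, 0],
    [0, 0, 0],
    [0, 0, 0],
    [0, 0, 0],
    [0, 0, 0],
  ],
  turn=[
    [-0.02, 0, 0],
    [-0.02, 0, 0],
    [-0.02, 0, 0],
    [0, 0, 0],
    [0, 0, 0],
    [0, 0, 0],
    [0, 0, 0],
    [0, 0, 0],
    [0, 0, 0],
    [0, 0, 0],
  ],
)

```text
clock: 21.55
tcp_pos: [512.5, 157.6, 144.2]
ee_rot: [-0.04, 0.65, 0.758, -0.046]
contact_force: [-0.2, 0.6, 4.1]
finger_gap: 0.007
grip_force: 2.5
```

Force fell from 5.9 to 4.1 N while pressing further, which looks like the snap. I'll lift off and check.

Request:
drive_tool(
  xyz=[
    [0, 0, -0.03],
    [0, 0, -0.1],
    [0, 0, -0.3],
    [0, 0, -0.5],
    [0, 0, -0.5],
    [0, 0, -0.5],
    [0, 0, 0],
    [0, 0, 0],
    [0, 0, 0],
    [0, 0, 0],
  ],
  turn=[
    [0, 0, 0],
    [0, 0, 0],
    [0, 0, 0],
    [0, 0, 0],
    [0, 0, 0],
    [0, 0, 0],
    [0, 0, 0],
    [0, 0, 0],
    [0, 0, 0],
    [0, 0, 0],
  ],
)

```text
clock: 22.8
tcp_pos: [521.5, 158.8, 220.2]
ee_rot: [-0.04, 0.65, 0.758, -0.047]
contact_force: [-0.4, -0.0, -0.2]
finger_gap: 0.007
grip_force: 0.0
```

```bash
cat > th.py <<'E'
from h import *
c,sn=np.cos(np.radians(8.75)),np.sin(np.radians(8.75))
for Q,d in [(np.load("q3.npy"),None)]+[(lambda d:(cloud("side",d),d))(vision.capture("side")[1]) for _ in range(2)]:
    r=Q-np.array([654.6,179.7,90])
    X=r[...,0]*c+r[...,1]*sn; Y=-r[...,0]*sn+r[...,1]*c; Z=r[...,2]
    m=(X<-10)&(X>-155)&(abs(Y)<105)&(Z>5)&(Z<60)
    for k in range(3):
        A=np.polyfit(X[m],Z[m],1); m&=abs(Z-np.polyval(A,X))<4
    f=(X<-135)&(X>-157)&(Y>60)&(Y<105)&(Z>5)&(Z<60)
    print(m.sum(),A,"theta",np.arctan(-A[0]),"front z",np.median(Z[f]),f.sum())
print(ctrl.state()["clock"],ctrl.state()["contact_force"])
E
python3 th.py
```

```text
7405 [-0.15746565 11.97400453] theta 0.15618320146043702 front z 34.24096732109811 257
7417 [-0.15764068 11.9655219 ] theta 0.15635398751238558 front z 34.129727777904975 259
7393 [-0.15780209 11.92409128] theta 0.1565114821536067 front z 34.19367148642809 261
22.9 [0.47283045 0.02175414 0.43949408]
```

It sprang back (0.156), so that dip was not the catch. I go back down and press deeper.

Request:
drive_tool(
  xyz=[
    [0, 0, 0.4],
    [0, 0, 0.4],
    [0, 0, 0.4],
    [0, 0, 0.3],
    [0, 0, 0.2],
    [0, 0, 0.1],
    [0, 0, 0.06],
    [0, 0, 0.04],
    [0, 0, 0.03],
    [0, 0, 0],
  ],
  turn=[
    [0, 0, 0],
    [0, 0, 0],
    [0, 0, 0],
    [0, 0, 0],
    [0, 0, 0],
    [0, 0, 0],
    [0, 0, 0],
    [0, 0, 0],
    [0, 0, 0],
    [0, 0, 0],
  ],
)

```text
clock: 24.15
tcp_pos: [513.1, 157.9, 145.0]
ee_rot: [-0.039, 0.65, 0.758, -0.045]
contact_force: [0.2, -0.6, 4.4]
finger_gap: 0.002
grip_force: 2.2
```

Request:
drive_tool(
  xyz=[
    [0, 0, 0.01],
    [0, 0, 0.01],
    [0, 0, 0.01],
    [0, 0, 0],
    [0, 0, 0],
    [0, 0, 0],
    [0, 0, 0],
    [0, 0, 0],
    [0, 0, 0],
    [0, 0, 0],
  ],
  turn=[
    [-0.02, 0, 0],
    [-0.02, 0, 0],
    [-0.02, 0, 0],
    [0, 0, 0],
    [0, 0, 0],
    [0, 0, 0],
    [0, 0, 0],
    [0, 0, 0],
    [0, 0, 0],
    [0, 0, 0],
  ],
)

```text
clock: 25.4
tcp_pos: [512.7, 157.9, 143.5]
ee_rot: [-0.037, 0.65, 0.758, -0.042]
contact_force: [-0.6, 0.6, 5.1]
finger_gap: 0.003
grip_force: 2.7
```

Request:
drive_tool(
  xyz=[
    [0, 0, 0.01],
    [0, 0, 0.01],
    [0, 0, 0.01],
    [0, 0, 0],
    [0, 0, 0],
    [0, 0, 0],
    [0, 0, 0],
    [0, 0, 0],
    [0, 0, 0],
    [0, 0, 0],
  ],
  turn=[
    [-0.02, 0, 0],
    [-0.02, 0, 0],
    [-0.02, 0, 0],
    [0, 0, 0],
    [0, 0, 0],
    [0, 0, 0],
    [0, 0, 0],
    [0, 0, 0],
    [0, 0, 0],
    [0, 0, 0],
  ],
)

```text
clock: 26.65
tcp_pos: [512.5, 157.8, 142.3]
ee_rot: [-0.034, 0.65, 0.758, -0.039]
contact_force: [-0.6, 0.4, 6.6]
finger_gap: 0.003
grip_force: 2.5
```

```bash
cat > f.py <<'E'
from h import *
F=[];z=[]
for _ in range(5):
    vision.capture("side");s=ctrl.state();F.append(s["contact_force"][2]);z.append(s["tcp_pos"][2])
print(np.round(F,2),np.mean(F),np.mean(z),s["clock"])
E
python3 f.py
```

```text
[4.5  6.26 5.28 5.64 5.52] 5.438912374411114 142.2694344911879 26.9
```

Request:
drive_tool(
  xyz=[
    [0, 0, 0.01],
    [0, 0, 0.01],
    [0, 0, 0.01],
    [0, 0, 0],
    [0, 0, 0],
    [0, 0, 0],
    [0, 0, 0],
    [0, 0, 0],
    [0, 0, 0],
    [0, 0, 0],
  ],
  turn=[
    [-0.02, 0, 0],
    [-0.02, 0, 0],
    [-0.02, 0, 0],
    [0, 0, 0],
    [0, 0, 0],
    [0, 0, 0],
    [0, 0, 0],
    [0, 0, 0],
    [0, 0, 0],
    [0, 0, 0],
  ],
)

```text
clock: 28.15
tcp_pos: [512.4, 157.8, 141.1]
ee_rot: [-0.031, 0.65, 0.758, -0.036]
contact_force: [-0.6, 0.1, 4.5]
finger_gap: 0.008
grip_force: 2.5
```

```bash
python3 f.py
```

```text
[4.94 4.65 5.65 5.19 5.76] 5.237643747012751 141.06626789232797 28.4
```

Request:
drive_tool(
  xyz=[
    [0, 0, 0.01],
    [0, 0, 0.01],
    [0, 0, 0.005],
    [0, 0, 0],
    [0, 0, 0],
    [0, 0, 0],
    [0, 0, 0],
    [0, 0, 0],
    [0, 0, 0],
    [0, 0, 0],
  ],
  turn=[
    [-0.02, 0, 0],
    [-0.02, 0, 0],
    [-0.01, 0, 0],
    [0, 0, 0],
    [0, 0, 0],
    [0, 0, 0],
    [0, 0, 0],
    [0, 0, 0],
    [0, 0, 0],
    [0, 0, 0],
  ],
)

```text
clock: 29.65
tcp_pos: [512.3, 157.8, 140.1]
ee_rot: [-0.029, 0.65, 0.758, -0.034]
contact_force: [-0.9, 0.9, 5.1]
finger_gap: 0.006
grip_force: 2.6
```

```bash
python3 f.py
```

```text
[5.23 5.23 5.61 5.48 5.72] 5.456133559548638 140.08612212604928 29.9
```

Request:
drive_tool(
  xyz=[
    [0, 0, 0.01],
    [0, 0, 0.01],
    [0, 0, 0.01],
    [0, 0, 0.01],
    [0, 0, 0],
    [0, 0, 0],
    [0, 0, 0],
    [0, 0, 0],
    [0, 0, 0],
    [0, 0, 0],
  ],
  turn=[
    [-0.02, 0, 0],
    [-0.02, 0, 0],
    [-0.02, 0, 0],
    [-0.02, 0, 0],
    [0, 0, 0],
    [0, 0, 0],
    [0, 0, 0],
    [0, 0, 0],
    [0, 0, 0],
    [0, 0, 0],
  ],
)

```text
clock: 31.15
tcp_pos: [512.1, 157.5, 138.0]
ee_rot: [-0.025, 0.651, 0.758, -0.03]
contact_force: [-0.1, 0.8, 3.7]
finger_gap: 0.003
grip_force: 1.8
```

```bash
sed -i 's/range(5)/range(2)/' f.py; python3 f.py
```

```text
[3.56 3.3 ] 3.4316924233207846 138.0049089208892 31.25
```

The force dropped clearly (5.5 to 3.4 N) and the tool sank 0.5 mm more than commanded, so the catch has likely snapped. I'll lift and check.

Request:
drive_tool(
  xyz=[
    [0, 0, -0.03],
    [0, 0, -0.1],
    [0, 0, -0.3],
    [0, 0, -0.5],
    [0, 0, -0.5],
    [0, 0, -0.5],
    [0, 0, 0],
    [0, 0, 0],
    [0, 0, 0],
    [0, 0, 0],
  ],
  turn=[
    [0, 0, 0],
    [0, 0, 0],
    [0, 0, 0],
    [0, 0, 0],
    [0, 0, 0],
    [0, 0, 0],
    [0, 0, 0],
    [0, 0, 0],
    [0, 0, 0],
    [0, 0, 0],
  ],
)

```text
clock: 32.5
tcp_pos: [517.6, 158.2, 214.3]
ee_rot: [-0.026, 0.65, 0.758, -0.03]
contact_force: [-0.3, -0.7, -0.5]
finger_gap: 0.004
grip_force: 0.0
```

```bash
python3 th.py
```

```text
7405 [-0.15746565 11.97400453] theta 0.15618320146043702 front z 34.24096732109811 257
7403 [-0.15782562 11.92507927] theta 0.15653443852168844 front z 34.32503437738277 258
7391 [-0.15810556 11.91911519] theta 0.15680756742983964 front z 34.56283280627817 254
32.6 [-0.46261137  0.06261504  0.89098175]
```

The lid came back again (0.157). The hump is passed, but the catch needs a little more travel, so I return and press on to the rise in force.

Request:
drive_tool(
  xyz=[
    [0, 0, 0.5],
    [0, 0, 0.5],
    [0, 0, 0.5],
    [0, 0, 0.2],
    [0, 0, 0.1],
    [0, 0, 0.06],
    [0, 0, 0.04],
    [0, 0, 0.03],
    [0, 0, 0],
    [0, 0, 0],
  ],
  turn=[
    [0, 0, 0],
    [0, 0, 0],
    [0, 0, 0],
    [0, 0, 0],
    [0, 0, 0],
    [0, 0, 0],
    [0, 0, 0],
    [0, 0, 0],
    [0, 0, 0],
    [0, 0, 0],
  ],
)

```text
clock: 33.85
tcp_pos: [512.2, 157.9, 138.2]
ee_rot: [-0.025, 0.65, 0.759, -0.029]
contact_force: [-0.2, 1.2, 3.9]
finger_gap: 0.007
grip_force: 1.8
```

```bash
python3 f.py
```

```text
[3.45 3.59] 3.5194615404396434 138.15192448502125 33.95
```

Request:
drive_tool(
  xyz=[
    [0, 0, 0.01],
    [0, 0, 0.01],
    [0, 0, 0.01],
    [0, 0, 0],
    [0, 0, 0],
    [0, 0, 0],
    [0, 0, 0],
    [0, 0, 0],
    [0, 0, 0],
    [0, 0, 0],
  ],
  turn=[
    [-0.02, 0, 0],
    [-0.02, 0, 0],
    [-0.02, 0, 0],
    [0, 0, 0],
    [0, 0, 0],
    [0, 0, 0],
    [0, 0, 0],
    [0, 0, 0],
    [0, 0, 0],
    [0, 0, 0],
  ],
)

```text
clock: 35.2
tcp_pos: [511.9, 157.3, 136.8]
ee_rot: [-0.023, 0.651, 0.759, -0.027]
contact_force: [1.5, -0.0, 2.9]
finger_gap: 0.002
grip_force: 1.3
```

Request:
drive_tool(
  xyz=[
    [0, 0, 0.01],
    [0, 0, 0.01],
    [0, 0, 0.01],
    [0, 0, 0],
    [0, 0, 0],
    [0, 0, 0],
    [0, 0, 0],
    [0, 0, 0],
    [0, 0, 0],
    [0, 0, 0],
  ],
  turn=[
    [-0.02, 0, 0],
    [-0.02, 0, 0],
    [-0.02, 0, 0],
    [0, 0, 0],
    [0, 0, 0],
    [0, 0, 0],
    [0, 0, 0],
    [0, 0, 0],
    [0, 0, 0],
    [0, 0, 0],
  ],
)

```text
clock: 36.45
tcp_pos: [511.8, 157.3, 135.5]
ee_rot: [-0.02, 0.651, 0.759, -0.023]
contact_force: [-0.7, -0.2, 1.9]
finger_gap: 0.006
grip_force: 0.8
```

Request:
drive_tool(
  xyz=[
    [0, 0, 0.01],
    [0, 0, 0.01],
    [0, 0, 0.01],
    [0, 0, 0],
    [0, 0, 0],
    [0, 0, 0],
    [0, 0, 0],
    [0, 0, 0],
    [0, 0, 0],
    [0, 0, 0],
  ],
  turn=[
    [-0.02, 0, 0],
    [-0.02, 0, 0],
    [-0.02, 0, 0],
    [0, 0, 0],
    [0, 0, 0],
    [0, 0, 0],
    [0, 0, 0],
    [0, 0, 0],
    [0, 0, 0],
    [0, 0, 0],
  ],
)

```text
clock: 37.7
tcp_pos: [511.7, 157.4, 134.4]
ee_rot: [-0.017, 0.651, 0.759, -0.02]
contact_force: [-0.2, -0.3, 4.0]
finger_gap: 0.003
grip_force: 1.8
```

Request:
drive_tool(
  xyz=[
    [0, 0, 0.005],
    [0, 0, 0.005],
    [0, 0, 0.005],
    [0, 0, 0],
    [0, 0, 0],
    [0, 0, 0],
    [0, 0, 0],
    [0, 0, 0],
    [0, 0, 0],
    [0, 0, 0],
  ],
  turn=[
    [-0.01, 0, 0],
    [-0.01, 0, 0],
    [-0.01, 0, 0],
    [0, 0, 0],
    [0, 0, 0],
    [0, 0, 0],
    [0, 0, 0],
    [0, 0, 0],
    [0, 0, 0],
    [0, 0, 0],
  ],
)

```text
clock: 38.95
tcp_pos: [511.7, 157.4, 133.8]
ee_rot: [-0.016, 0.651, 0.759, -0.019]
contact_force: [-0.2, -0.3, 2.9]
finger_gap: 0.006
grip_force: 1.1
```

Request:
drive_tool(
  xyz=[
    [0, 0, 0.01],
    [0, 0, 0.01],
    [0, 0, 0],
    [0, 0, 0],
    [0, 0, 0],
    [0, 0, 0],
    [0, 0, 0],
    [0, 0, 0],
    [0, 0, 0],
    [0, 0, 0],
  ],
  turn=[
    [-0.02, 0, 0],
    [-0.02, 0, 0],
    [0, 0, 0],
    [0, 0, 0],
    [0, 0, 0],
    [0, 0, 0],
    [0, 0, 0],
    [0, 0, 0],
    [0, 0, 0],
    [0, 0, 0],
  ],
)

```text
clock: 40.2
tcp_pos: [511.6, 157.4, 133.0]
ee_rot: [-0.014, 0.651, 0.759, -0.016]
contact_force: [-0.9, -0.4, 4.0]
finger_gap: 0.004
grip_force: 2.0
```

Request:
drive_tool(
  xyz=[
    [0, 0, 0.01],
    [0, 0, 0.01],
    [0, 0, 0],
    [0, 0, 0],
    [0, 0, 0],
    [0, 0, 0],
    [0, 0, 0],
    [0, 0, 0],
    [0, 0, 0],
    [0, 0, 0],
  ],
  turn=[
    [-0.02, 0, 0],
    [-0.02, 0, 0],
    [0, 0, 0],
    [0, 0, 0],
    [0, 0, 0],
    [0, 0, 0],
    [0, 0, 0],
    [0, 0, 0],
    [0, 0, 0],
    [0, 0, 0],
  ],
)

```text
clock: 41.45
tcp_pos: [511.6, 157.4, 132.2]
ee_rot: [-0.012, 0.651, 0.759, -0.014]
contact_force: [-0.1, 0.2, 1.9]
finger_gap: 0.005
grip_force: 1.1
```

Request:
drive_tool(
  xyz=[
    [0, 0, 0.01],
    [0, 0, 0.01],
    [0, 0, 0.01],
    [0, 0, 0],
    [0, 0, 0],
    [0, 0, 0],
    [0, 0, 0],
    [0, 0, 0],
    [0, 0, 0],
    [0, 0, 0],
  ],
  turn=[
    [-0.02, 0, 0],
    [-0.02, 0, 0],
    [-0.02, 0, 0],
    [0, 0, 0],
    [0, 0, 0],
    [0, 0, 0],
    [0, 0, 0],
    [0, 0, 0],
    [0, 0, 0],
    [0, 0, 0],
  ],
)

```text
clock: 42.7
tcp_pos: [511.6, 157.4, 131.0]
ee_rot: [-0.01, 0.651, 0.759, -0.011]
contact_force: [-0.4, -0.3, 4.5]
finger_gap: 0.007
grip_force: 1.9
```

Request:
drive_tool(
  xyz=[
    [0, 0, -0.1],
    [0, 0, -0.4],
    [0, 0, -0.5],
    [0, 0, 0],
    [0, 0, 0],
    [0, 0, 0],
    [0, 0, 0],
    [0, 0, 0],
    [0, 0, 0],
    [0, 0, 0],
  ],
  turn=[
    [0, 0, 0],
    [0, 0, 0],
    [0, 0, 0],
    [0, 0, 0],
    [0, 0, 0],
    [0, 0, 0],
    [0, 0, 0],
    [0, 0, 0],
    [0, 0, 0],
    [0, 0, 0],
  ],
)

```text
clock: 43.95
tcp_pos: [512.7, 157.6, 170.9]
ee_rot: [-0.01, 0.651, 0.759, -0.011]
contact_force: [-0.2, 0.1, 0.7]
finger_gap: 0.004
grip_force: 0.0
```

```bash
sed -i 's/range(2)\]/range(1)]/' th.py; python3 th.py
```

```text
7405 [-0.15746565 11.97400453] theta 0.15618320146043702 front z 34.24096732109811 257
6892 [-0.05257965 11.61953918] theta 0.05253127296445631 front z 18.75747104242862 257
44.0 [ 0.54871216 -0.48636117  0.46072523]
```

The lid is latched at about 0.053 rad and the tool is clear of it.

```bash
python3 -c "
from rig import job; print(job.hand_in())"
```

```text
the job is handed in; nothing more can be done
None
```

The case is closed and handed in at 44.0 s of the 48 s limit: the lid measured 0.053 rad in the last camera check, with the tool lifted clear. I lowered it by its bar without a drop and pressed until the catch held; the highest force reading was 6.6 N, and nothing in the forces suggested contact with the tape, marker or canister.

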